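Weigh a spice tin on the stove-ledge balance

ROBOT

A 6-joint arm with a two-finger parallel gripper is mounted at the origin on the work surface. World frame = base frame: x ahead of the robot, y to its left, z up, the work surface at z = 0. Lengths are in m, angles in degrees, forces in N, time in s.
With the tool pointing down it reaches from about 0.325 to 0.85 m from the base axis. Payload 15.5 kg.
Tool frame: the origin (TCP) lies at the very end of the fingers, on their centre line; the grasp point (between the pads) lies arm.grip_depth behind it (arm.grip_depth is the distance from the TCP to the grasp point, in m); z points along the fingers, y is the direction in which the jaws open and shut (so a half turn about z gives the same grasp; the last joint's range is limited). The gripper opens to 91 mm and grips with 3 to 60 N. Pads are 32 mm wide; open, the fingers measure 118 mm over their backs; the gripper's body (76 mm by 178 mm) begins 60 mm behind the grasp point.
Start: joints at [69.357, 28.281, 77.091, -0, 74.628, -5.472], TCP at [0.164, 0.603, 0.214] pointing down, gripper open.
Joint ranges: [-166.48, 166.48], [-47.26, 123.95], [12.59, 153.08], [-70.14, 250.14], [6.76, 159.57], [-176.63, 176.63]. Speed limits (degrees/s): [108.29, 108.29, 147.25, 172.46, 172.46, 172.46].

INTERFACE

Orientations are given as a 3x3 rotation matrix whose columns are the frame's x, y, z axes.
In Python, from rig import arm gives the robot as it stands. Calls block until the motion is done:
- arm.move_to(position, orientation): joint-space move of the TCP to a pose.
- arm.move_l(position, orientation=None, feed=0.15): straight line of the TCP; orientation=None keeps the orientation; feed is the mean speed in m/s.
- arm.move_joints(angles): joint-space move.
- arm.grip(opening): finger opening in m; the grip force is fixed at half the most; returns when the fingers have stopped.
- arm.sleep(seconds).
- arm.solve_ik(position, orientation): joint angles nearest the present ones, or None.
- arm.snapshot(name): name is "scene" or "top"; returns the picture (400x640x3 uint8, red, green, blue); there is no depth.
- arm.get_calibration(name): a dict with "intrinsics" (3x3 intrinsics, pixels), "k1" (the pictures are not rectified: a ray, as slopes to the right and down, at radius r is drawn at 1 + k1 r^2 times it, then the intrinsics apply), "cam_to_world" (4x4, takes a point from camera to world coordinates). Camera axes: x right, y down, z forward; pixel columns grow to the right and rows downward; lengths in m; the calibration is good to about 2 mm. A picture is of the moment at which its call begins. get_calibration takes no time and is no camera call.
A pose or a line that the arm cannot do raises arm.Unreachable and nothing moves.
- arm.sign_off(): hands the job in, once; it reports no verdict.
Readings, each from a call of its own:
- arm.current_t(): time.
- arm.current_joint_positions(): joint angles.
- arm.current_dq(): joint speeds.
- arm.current_tau(): joint torques, N m.
- arm.current_ee_pos(): TCP position.
- arm.current_tool_rot(): TCP orientation.
- arm.current_force(): force on the tool from outside, world axes, zero at the start.
- arm.current_torque(): the same for the moment, N m.
- arm.current_width(): finger opening in m.
Only numpy, scipy, OpenCV 4.12 (cv2) and the standard library are available. Lean on these libraries where they do the work, as an engineer would, in place of code of your own. Each camera call takes 0.05 s, during which the arm holds its last target. There are 200 camera calls.

TASK

Weigh the spice tin that stands on the balance: push two of the three brass ring weights, one after the other, fully home over the sprung post of the weight pan so that the beam comes to rest level (pressing on the post first will tell you by feel how heavy the tin is). The balance is delicate, so press gently: never load the weight pan and its post with more than 22 N. Let go at the end, and leave all the tins, the tagine and the jug alone.

Things in the scene. Friction and masses are not known exactly. Their poses are not given: they have to be found in the camera images.
- balance: fixed grey stand of a two-arm kitchen balance, turned up to 0.35 rad: foot 90 (x) by 150 mm (y), 18 mm high, pivot 122 mm above the ledge over the origin (centre of the foot's underside); white dial on top, 50 mm wide, up to 195 mm. Local y runs along the beam: weight pan at y +140 mm, tin pan at -140 mm. The bar of the beam spans y +-109 mm, top 128 mm high.
- beam (a joint): beam angle about its level pivot, rad: 0 is level (black pointer on the red mark), positive when the weight pan is low. Swings from -0.07 to 0.07 between slightly yielding stops; starts at -0.07, tin low. Empty it balances; both pans act 140 mm from the pivot; a centring spring of 0.7 N m/rad adds to it, so 40 g of imbalance drives it to a stop.
- pan: weight pan: aluminium disc 44 mm across with the post, stiffly sprung on the end of the beam (20 N/mm). Origin: centre of the disc's flat top at the foot of the post (same point as seat). It must never bear more than 22 N, the weights on it included.
- seat (a point): centre of the flat top of the weight pan (disc 44 mm across), at the foot of the post; swings with the beam: 80 mm above the ledge when level, about 10 mm more or less at the stops. z up along the post, y outward along the beam. The first weight is home when its underside lies flat here, the second when it lies on the first. Keep fingertips a few mm above a weight's underside to clear the pan.
- post_top (a point): tip of the 9 mm post, 42 mm above seat (so at the pivot's height when level), tapered. Along the beam it has two pairs of copper spring bows, 18 mm across, centred 9.5 and 30.5 mm above the seat. They grip a weight's bore: pushing it over takes 1 to 8 N (brief peaks to 15 if fast), the beam tipping to its stop; let go early it hangs there. Seat it with about 12 N. Free room for fingers is across the beam (balance's x).
- weight_100: loose brass ring weight of 100 g: 38 mm across, 14 mm tall, straight bore 14 mm across right through. Origin: centre of its underside, z along the bore. It starts standing on the ledge (underside at z = 0). The three weights look alike but for height, in a row in any order, at least 80 mm apart between centres.
- weight_150: loose brass ring weight of 150 g: 38 mm across, 19 mm tall, straight bore 14 mm across right through. Origin: centre of its underside, z along the bore. It starts standing on the ledge (underside at z = 0). The three weights look alike but for height, in a row in any order, at least 80 mm apart between centres.
- weight_220: loose brass ring weight of 220 g: 38 mm across, 27 mm tall, straight bore 14 mm across right through. Origin: centre of its underside, z along the bore. It starts standing on the ledge (underside at z = 0). The three weights look alike but for height, in a row in any order, at least 80 mm apart between centres.
- tin_a: closed aluminium spice tin, 61 mm across, 66 mm tall, origin at the centre of its underside. Three tins look alike; they weigh about 250, 320 and 370 g (within 2 percent), in no known order of names. One stands in the tin pan of the balance and is to be weighed, two on the carousel's middle tier. Leave all tins alone.
- tin_b: closed aluminium spice tin, 61 mm across, 66 mm tall, origin at the centre of its underside. Three tins look alike; they weigh about 250, 320 and 370 g (within 2 percent), in no known order of names. One stands in the tin pan of the balance and is to be weighed, two on the carousel's middle tier. Leave all tins alone.
- tin_c: closed aluminium spice tin, 61 mm across, 66 mm tall, origin at the centre of its underside. Three tins look alike; they weigh about 250, 320 and 370 g (within 2 percent), in no known order of names. One stands in the tin pan of the balance and is to be weighed, two on the carousel's middle tier. Leave all tins alone.
- carousel: fixed three-tier round aluminium spice carousel, 260 mm across, 200 mm high, origin under its centre. Bystander.
- tagine: loose brown clay tagine, 210 mm across, 190 mm high, cone-shaped lid; origin at the centre of its underside. Bystander.
- jug: loose glass measuring jug, handle at its +y side, 90 mm across, 120 mm high; origin at the centre of its underside. Bystander.
- brush_holder: fixed spring clip holder with a silicone brush lying along its y, 55 mm high, 230 mm long (y from -70 to +160 mm); origin under the clip. Bystander.
There are look-alikes about, which are no part of the job. What is shaped like the weight_220 but pink, purple or red is not meant.

How it is judged:
By the outcome, as a careful person would: the job done as asked, in the order asked, and still so for the second after the job is handed in, with the robot touching nothing.
It also fails if it takes over 72 s, if anything falls off the work surface, if the arm or the gripper's body presses on something with over 40 N, if the wrist force passes 120 N, or if a joint passes its speed limit or range.

## Working session

There is one attempt and no reset: what is moved stays moved. The work goes in short steps, each a Python script; the robot and the scene stay as the last script left them, time stands still between calls to the robot, and variables do not carry over. Pictures are saved under pics/ and viewed, about 8 in all and at most 12, crops included, and the job is handed in when it is done.

```bash
ls; mkdir -p pics; python3 - <<'E'
from rig import arm
import cv2,numpy as np
np.set_printoptions(precision=4,suppress=True)
for n in("scene","top"):
    im=arm.snapshot(n); cv2.imwrite(f"pics/{n}0.png",im[:,:,::-1]); c=arm.get_calibration(n); print(n,c)
print(arm.grip_depth,arm.current_t(),arm.current_tool_rot(),arm.current_force(),arm.current_width())
E
```

```text
pics
scene {'intrinsics': array([[410.7327,   0.    , 321.8522],
       [  0.    , 410.7327, 201.1245],
       [  0.    ,   0.    ,   1.    ]]), 'k1': 0.012265795605275156, 'cam_to_world': array([[-0.7733,  0.4695, -0.426 ,  1.0581],
       [ 0.6338,  0.589 , -0.5014,  0.563 ],
       [ 0.0155, -0.6578, -0.753 ,  0.9546],
       [ 0.    ,  0.    ,  0.    ,  1.    ]])}
top {'intrinsics': array([[420.297 ,   0.    , 314.6376],
       [  0.    , 420.297 , 207.6358],
       [  0.    ,   0.    ,   1.    ]]), 'k1': -0.09192297230055642, 'cam_to_world': array([[ 0.0007, -0.9834,  0.1812,  0.292 ],
       [-1.    , -0.0011, -0.0023, -0.0436],
       [ 0.0025, -0.1812, -0.9834,  1.4681],
       [ 0.    ,  0.    ,  0.    ,  1.    ]])}
0.0188 0.1 [[-0.9651  0.2617 -0.0003]
 [ 0.2617  0.9651 -0.001 ]
 [ 0.0001 -0.0011 -1.    ]] [ 0.4256 -0.2963 -0.6748] 0.09106843915689762
```

View pics/scene0.png

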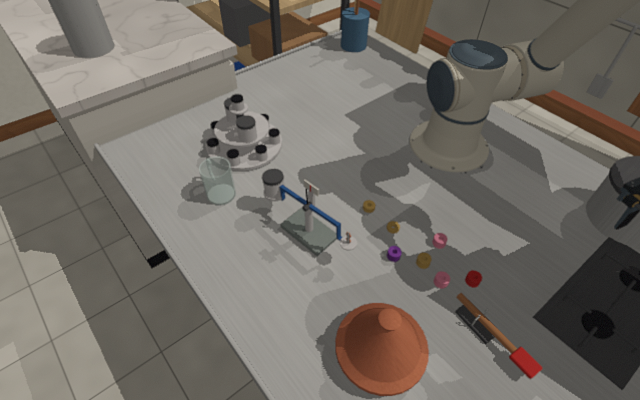

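View pics/top0.png

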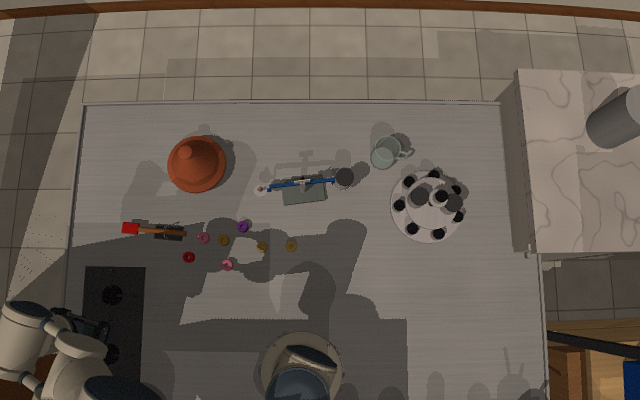

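Scene: brass weights near (369,206), (392,227) and (424,260), weight pan at (348,240). Top: weights near (291,245), (262,247) and (224,240), pan near (262,189). I'll enlarge both.

```bash
python3 - <<'E'
import cv2
a=cv2.imread("pics/scene0.png")[190:280,330:450]; cv2.imwrite("pics/sc1.png",cv2.resize(a,None,fx=6.5,fy=6.5,interpolation=cv2.INTER_CUBIC))
b=cv2.imread("pics/top0.png")[165:265,205:335]; cv2.imwrite("pics/tc1.png",cv2.resize(b,None,fx=6,fy=6,interpolation=cv2.INTER_CUBIC))
E
```

```text
(no output)
```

View pics/sc1.png

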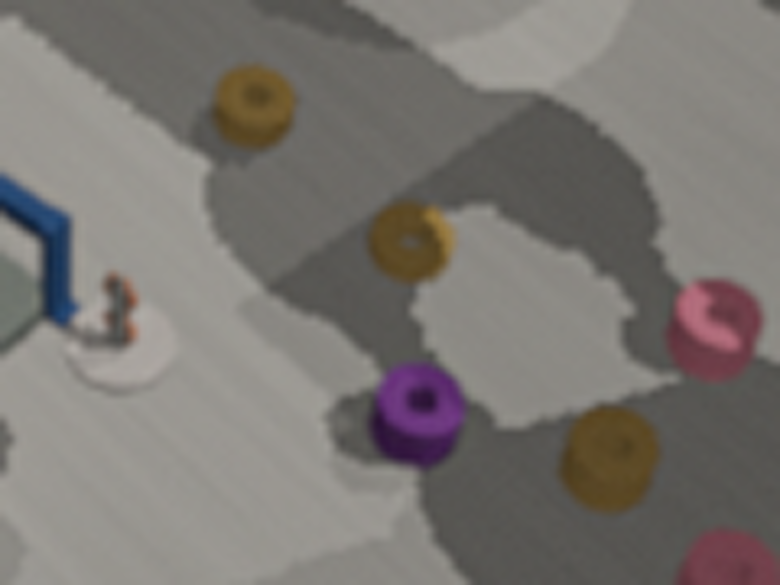

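View pics/tc1.png

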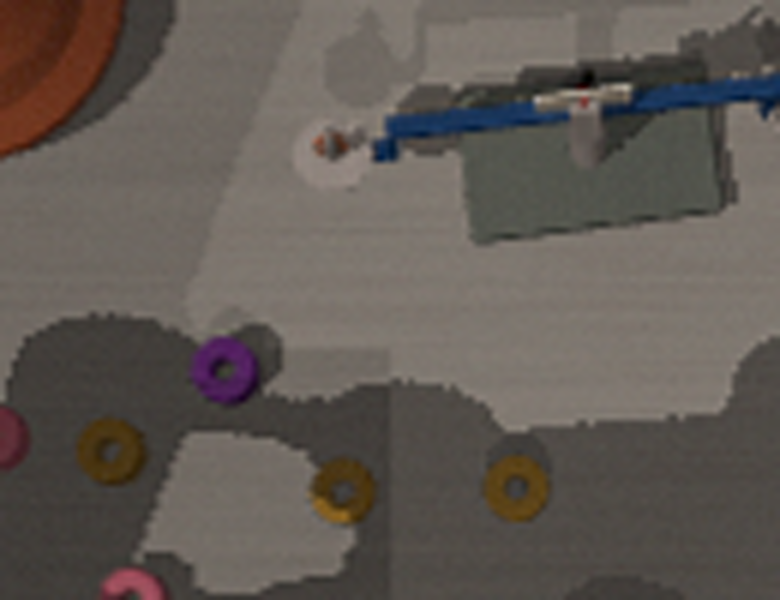

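Scene crop: top-face bores at (258,94), (411,240) and (617,444) — flat one in the middle; pan disc centred at (122,340), post tip (113,277). Top crop: the same rings at (516,487), (343,490) and (112,451), disc (333,150), tip (328,142). Triangulating.

```bash
cat > h.py <<'E'
import numpy as np,cv2
from rig import arm
np.set_printoptions(precision=4,suppress=True)
def ray(n,uv):
    c=arm.get_calibration(n); K=c["intrinsics"]; T=c["cam_to_world"]
    d=cv2.undistortPoints(np.array([[uv]],float),K,np.array([c["k1"],0,0,0.]))[0,0]
    v=T[:3,:3]@np.array([d[0],d[1],1]); return T[:3,3],v/np.linalg.norm(v)
def plane(n,uv,z):
    o,v=ray(n,uv); return o+v*(z-o[2])/v[2]
def tri(us,ut):
    A=np.zeros((3,3));b=np.zeros(3);R=[ray("scene",us),ray("top",ut)]
    for o,v in R: P=np.eye(3)-np.outer(v,v);A+=P;b+=P@o
    p=np.linalg.solve(A,b); return p,[np.linalg.norm(np.cross(p-o,v)) for o,v in R]
def proj(n,p):
    c=arm.get_calibration(n);T=np.linalg.inv(c["cam_to_world"])
    return cv2.projectPoints(np.array([p],float),cv2.Rodrigues(T[:3,:3])[0],T[:3,3],c["intrinsics"],np.array([c["k1"],0,0,0.]))[0][0,0]
E
python3 - <<'E'
from h import *
S=lambda x,y:((x+.5)/6.5-.5+330,(y+.5)/6.5-.5+190)
T=lambda x,y:((x+.5)/6-.5+205,(y+.5)/6-.5+165)
for n,s,t,z in [("L",(258,94),(516,487),.019),("M",(411,240),(343,490),.014),("R",(617,444),(112,451),.027),("disc",(122,340),(333,150),.09),("tip",(113,277),(328,142),.132)]:
    p,e=tri(S(*s),T(*t)); print(n,p,e,plane("scene",S(*s),z),plane("top",T(*t),z))
print("footcorners",[plane("top",T(*q),.018) for q in((475,241),(727,211),(460,140))])
E
```

```text
L [0.4246 0.0368 0.0182] [np.float64(0.0011014821374066633), np.float64(0.0011014821374065809)] [0.4244 0.0382 0.019 ] [0.4252 0.0359 0.019 ]
M [0.4238 0.1373 0.0086] [np.float64(0.000537437405106107), np.float64(0.0005374374051060373)] [0.4272 0.1402 0.014 ] [0.4237 0.1362 0.014 ]
R [0.444  0.271  0.0223] [np.float64(0.0017511422717209916), np.float64(0.0017511422717210452)] [0.446  0.2739 0.027 ] [0.4444 0.2685 0.027 ]
disc [0.606  0.1376 0.0923] [np.float64(0.0014701313128219022), np.float64(0.001470131312821788)] [0.6039 0.1377 0.09  ] [0.6075 0.1368 0.09  ]
tip [0.6049 0.1332 0.127 ] [np.float64(0.002151325869876278), np.float64(0.0021513258698763614)] [0.609  0.1341 0.132 ] [0.6024 0.1342 0.132 ]
footcorners [array([0.5694, 0.0616, 0.018 ]), array([ 0.5875, -0.0861,  0.018 ]), array([0.6301, 0.0713, 0.018 ])]
```

```bash
cat >> h.py <<'E'
yaw=np.arctan2(.0181,.1477); BX=np.array([np.cos(yaw),np.sin(yaw),0]); BY=np.array([-np.sin(yaw),np.cos(yaw),0])
O=np.array([.6232,-.0068,0]); Z=np.array([0,0,1.])
def rot(y,z=(0,0,-1.)):
    y=np.array(y,float);z=np.array(z,float);z/=np.linalg.norm(z);y-=z*(y@z);y/=np.linalg.norm(y)
    return np.column_stack([np.cross(y,z),y,z])
def favg(n=10):
    f=[]
    for _ in range(n): f.append(arm.current_force()); arm.sleep(.02)
    f=np.array(f); return f.mean(0),f.std(0)
E
python3 - <<'E'
from h import *
R=rot(BX); p=O+.14*BY
print(p,arm.solve_ik(p+.15*Z,R),arm.solve_ik(p+.15*Z,rot(-BX)))
arm.grip(0)
arm.move_to(p+.155*Z,R); arm.sleep(.3)
b,s=favg(); print("bias",b,s,arm.current_t(),arm.current_width())
arm.move_l(p+.138*Z,feed=.08)
for z in (.128,.124,.120,.117):
    arm.move_l(p+z*Z,feed=.04); arm.sleep(.25); f,s=favg(15); print(z,arm.current_ee_pos()[2],f-b,s)
    if f[2]-b[2]>12: break
arm.snapshot
im=arm.snapshot("scene"); cv2.imwrite("pics/s2.png",im[:,:,::-1])
arm.move_l(p+.16*Z,feed=.1); arm.sleep(.2); print(favg()[0]-b,arm.current_t())
E
```

```text
[0.6062 0.1322 0.    ] [ 6.7868 31.6036 82.0519 -0.     66.3445 -0.1997] None
bias [-0.0995  0.082  -0.0343] [0.533  0.36   0.3081] 4.25 0.0005755206481894908
0.128 0.12807189466408578 [1.85   0.489  3.2547] [0.5369 0.4211 0.428 ]
0.124 0.12400803111228331 [1.1636 0.2204 3.5251] [0.5771 0.5226 0.4381]
0.12 0.12004477092558691 [1.1551 0.4631 3.5448] [0.4582 0.4627 0.3845]
0.117 0.11703363372896337 [1.4435 0.1819 3.7605] [0.4834 0.4566 0.6061]
[0.0118 0.1414 0.1932] 8.7583
```

Press gives ≈3.5 N at level → 370 g tin (expected 3.63; 320 g would give 3.14), so the 150 and 220. I'll fetch the 150 first, squeezing it in two directions to centre it.

```bash
cat >> h.py <<'E'
def pick(xy,h=.004):
    q=np.array([*xy,0.]); arm.grip(.055)
    arm.move_to(q+.06*Z,rot(BY)); arm.move_l(q+h*Z,feed=.1); arm.grip(.02); w1=arm.current_width(); arm.grip(.055)
    arm.move_l(q+.045*Z,feed=.15); arm.move_to(q+.045*Z,rot(BX)); arm.move_l(q+h*Z,feed=.1); arm.grip(.02)
    print("widths",w1,arm.current_width(),arm.current_t())
    arm.move_l(q+.17*Z,feed=.2)
RT=rot(BX,-(Z*np.cos(.07)+BY*np.sin(.07))); UP=-RT[:,2]
P=O+.14*BY
def shots(tag):
    for n in("scene","top"):
        im=arm.snapshot(n)[:,:,::-1]; cv2.imwrite(f"pics/{n}_{tag}.png",im)
    a=cv2.imread(f"pics/scene_{tag}.png")[195:265,305:390]; b=cv2.imread(f"pics/top_{tag}.png")[160:225,230:315]
    a=cv2.resize(a,(680,560),interpolation=cv2.INTER_CUBIC); b=cv2.resize(b,(680,520),interpolation=cv2.INTER_CUBIC)
    return a,b
E
python3 - <<'E'
from h import *
pick((.4248,.037))
arm.move_to(P+.17*Z,RT); arm.move_l(P+.146*Z,feed=.1); arm.sleep(.3)  # underside ~.142
print(favg(),arm.current_width(),arm.current_t(),arm.current_ee_pos())
a,b=shots("h1")
a=cv2.resize(a,(400,329));b=cv2.resize(b,(400,306))
c=np.zeros((329,800,3),np.uint8);c[:,:400]=a;c[:306,400:]=b
cv2.imwrite("pics/h1.png",c)
E
```

```text
widths 0.03757441508543585 0.03751058042569858 15.7583
(array([-0.1639,  0.086 , -1.3727]), array([0.5262, 0.5254, 0.3659])) 0.03756281058113255 18.4333 [0.6062 0.1322 0.1462]
```

View pics/h1.png

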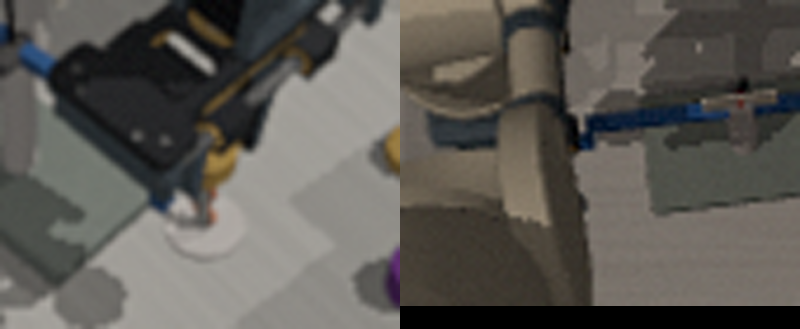

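The ring weighs ≈1.4 N (150 g confirmed). The top camera is blocked by the arm; the scene view shows the ring at (218,165) above the post at (208,210). Enlarging that.

```bash
python3 - <<'E'
from h import *
a=cv2.imread("pics/scene_h1.png")[218:252,332:372]; a=cv2.resize(a,None,fx=16,fy=16,interpolation=cv2.INTER_CUBIC)
cv2.imwrite("pics/h1b.png",a)
f=lambda p:(proj("scene",p)+.5-np.array([332,218]))*16-.5
tip=P+.132*Z; seat=O+BY*.1426+.0898*Z; u=P+.142*Z
print("pred tip",f(tip),"seat",f(seat),"disc edges",f(seat+.022*BX),f(seat-.022*BX),f(seat+.022*BY))
print("pred ring under",f(u),"+-y",f(u+.019*BY),f(u-.019*BY),"+-x",f(u+.019*BX),f(u-.019*BX),"top +y",f(u+.019*BY+.019*Z),"top -x",f(u-.019*BX+.019*Z))
print("1mm x,y,z",f(tip+.001*BX)-f(tip),f(tip+.001*BY)-f(tip),f(tip+.001*Z)-f(tip))
E
```

```text
pred tip [252.0552 217.8865] seat [247.9114 384.8715] disc edges [156.7327 465.6384] [337.2763 305.7194] [351.4049 463.6919]
pred ring under [256.0542 179.0641] +-y [348.7443 247.87  ] [164.9003 111.3995] +-x [174.5278 249.4659] [336.1276 109.922 ] top +y [357.9009 172.8509] top -x [344.95    34.2712]
1mm x,y,z [-4.225   3.6651] [4.8026 3.5833] [ 0.3973 -3.8567]
```

View pics/h1b.png

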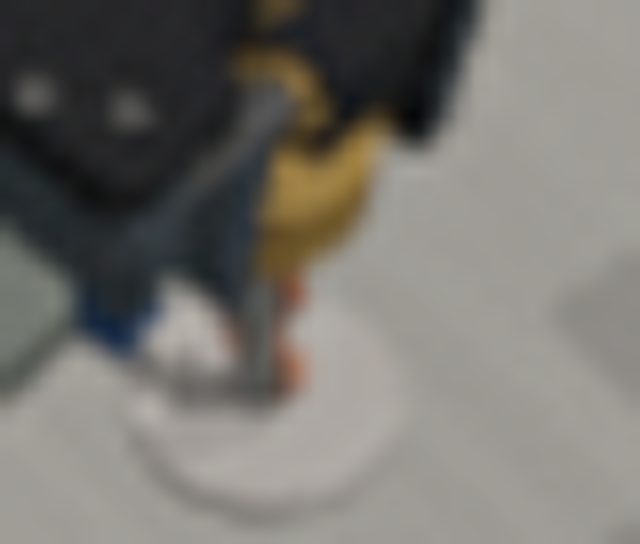

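Ring lies where predicted, but the pan/post sits ≈15 px right of prediction, i.e. ≈2.5 mm farther out along the beam. I'll correct and insert with force-monitored steps.

```bash
cat >> h.py <<'E'
P1=P+.0025*BY-.0003*BX
def pose(s,off=np.zeros(3)): return P1+off+.112*Z-UP*(.042-s-.004)
def insert(b,s0,s1,off=np.zeros(3),stop=12.,early=9.):
    s=s0; last=None
    while s>s1:
        s-=.002 if s>s1+.008 else .0005
        arm.move_l(pose(s,off),feed=.03); f=np.mean([arm.current_force() for _ in range(3)],0)-b
        if s<s1+.008 or f[2]>2: f=favg(5)[0]-b
        print(round(s*1000,1),f, end=" | ")
        if f[2]>(stop if s<s1+.010 else early): break
    print("t",arm.current_t()); return s
E
python3 - <<'E'
from h import *
b=np.array([-.1639,.086,-1.3727])
arm.move_l(pose(.066),feed=.06)
print(insert(b,.066,.008))
print(arm.current_width())
E
```

```text
64.0 [-1.1464 -0.0842 -0.0548] | 62.0 [ 0.2265 -0.4469 -0.425 ] | 60.0 [ 0.5401  0.3196 -0.9967] | 58.0 [ 0.1873  0.3462 -0.016 ] | 56.0 [ 1.0547 -0.8646 -0.1496] | 54.0 [-0.313   1.7089 -0.0952] | 52.0 [-0.5846  2.3489  3.151 ] | 50.0 [-0.35    2.6483  3.1594] | 48.0 [-0.966   2.4058  3.0736] | 46.0 [-0.6413  2.8795  3.1037] | 44.0 [-0.7369  2.974   3.369 ] | 42.0 [-0.4244  2.9839  3.2967] | 40.0 [-0.8654  2.7837  3.1788] | 38.0 [-1.0061  2.5635  3.6451] | 36.0 [-1.062   2.2462  3.5754] | 34.0 [-1.8844  1.8494  3.2757] | 32.0 [-2.1015  1.128   3.8855] | 30.0 [-2.749   2.6506  3.0857] | 28.0 [-3.6208  2.7142  3.1614] | 26.0 [-3.2274  2.5511  3.2393] | 24.0 [-3.5529  2.7544  3.7801] | 22.0 [-3.672   2.6806  3.3157] | 20.0 [-3.5084  2.7208  3.0866] | 18.0 [-3.6559  2.9233  3.0343] | 16.0 [-3.5555  2.1723  3.2755] | 15.5 [-4.3175  1.7234  3.6156] | 15.0 [-4.5156  1.983   3.7895] | 14.5 [-3.513   2.6567  3.4925] | 14.0 [-1.9877  2.4063  3.7807] | 13.5 [-2.6749  2.7472  3.3063] | 13.0 [-3.0446  3.4225  2.6701] | 12.5 [-2.6677  3.9055  2.8239] | 12.0 [-2.6216  3.6358  3.3046] | 11.5 [-2.8617  3.6095  2.5857] | 11.0 [-3.1179  3.5442  4.9037] | 10.5 [-3.5113  3.7506  7.3202] | 10.0 [-3.947   4.9008  2.3669] | 9.5 [-3.9881  4.9341  1.7141] | 9.0 [-3.673   4.7913  2.4406] | 8.5 [-3.6228  4.3892  2.466 ] | 8.0 [-3.524   3.9828  2.6758] | t 31.975
0.007999999999999952
0.03755642610906349
```

```bash
cat >> h.py <<'E'
def insert2(b,s0,s1,off=np.zeros(3),ds=.001,stop=11.5):
    s=s0
    while s>s1:
        s-=ds; arm.move_l(pose(s,off),feed=.04); f=np.mean([arm.current_force() for _ in range(4)],0)-b
        print(round(s*1000,1),f,end=" | ")
        if f[2]>5: ds=min(ds,.0003)
        if f[2]>stop: f=favg(4)[0]-b; print("chk",f)
        if f[2]>stop: break
    print("t",arm.current_t()); return s
E
python3 - <<'E'
from h import *
b=np.array([-.1639,.086,-1.3727])
off=-.0008*BX+.0008*BY
print(insert2(b,.008,-.006,off))
E
```

```text
7.0 [-2.099   2.1839  3.5066] | 6.0 [-0.9168  1.6713  2.8726] | 5.0 [1.0558 1.1737 3.2339] | 4.0 [0.6501 0.1388 3.4069] | 3.0 [0.0114 1.018  3.9832] | 2.0 [-0.952  -0.4955  3.054 ] | 1.0 [ 0.8507 -0.62    4.0936] | 0.0 [-0.6098 -0.9138  6.4374] | -0.3 [-1.8414 -0.9934 10.7102] | -0.6 [-2.4399 -1.0342 12.6533] | chk [-2.9164 -0.6918 12.6028]
t 34.5417
-0.0006
```

```bash
python3 - <<'E'
from h import *
off=-.0008*BX+.0008*BY
arm.grip(.058); arm.move_l(pose(.085,off),feed=.12)
im=arm.snapshot("scene"); 
pick((.4450,.2712))
arm.move_to(P1+off+.18*Z,RT)
im2=arm.snapshot("scene")
c=np.zeros((480,800,3),np.uint8)
for i,m in enumerate((im,im2)):
    c[:,i*400:i*400+400]=cv2.resize(m[205:265,325:375,::-1],(400,480),interpolation=cv2.INTER_CUBIC)
cv2.imwrite("pics/m.png",c)
arm.sleep(.2); b,s=favg(8); print("bias",b,arm.current_width(),arm.current_t())
np.save("b.npy",b)
E
```

```text
widths 0.03723369439815497 0.037561216383410714 41.9667
bias [ 0.2352 -0.082  -2.038 ] 0.037630398060377906 44.1833
```

View pics/m.png

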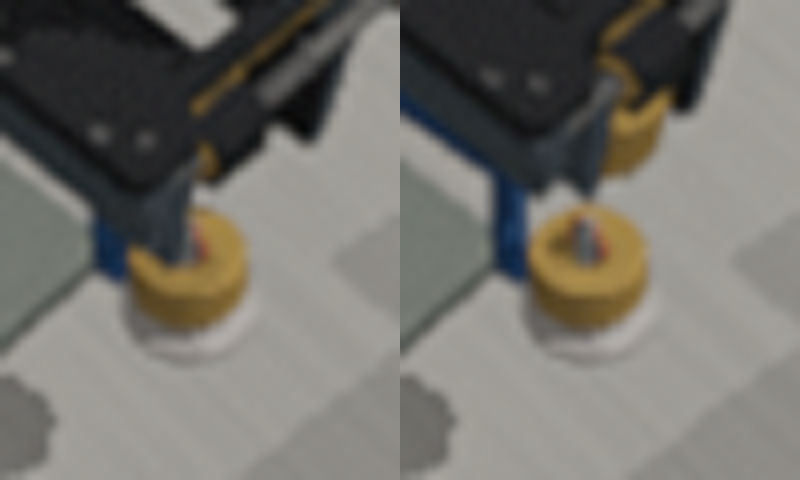

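The 150 is seated on the pan (ring at (188,270), post through the bore), and the new ring weighs ≈2.1 N (220 g). Insert it now.

```bash
python3 - <<'E'
from h import *
off=-.0008*BX+.0008*BY; b=np.load("b.npy")
arm.move_l(pose(.060,off),feed=.1); arm.move_l(pose(.052,off),feed=.04)
f=arm.current_force()-b; print(f)
s=insert2(b,.052,.044,off,ds=.004,stop=8.5)
if s<.0445: print(insert2(b,s,.014,off))
E
```

```text
[-0.411   0.3822  2.7567]
48.0 [-0.5156  1.0701  1.985 ] | 44.0 [-0.8161  0.6319  1.6927] | t 45.6417
43.0 [-0.741   0.6202  1.9483] | 42.0 [-1.6801  0.1     1.248 ] | 41.0 [-1.8956  0.6009  1.897 ] | 40.0 [-1.6264  2.4794  2.269 ] | 39.0 [-1.4586  0.6309  2.0639] | 38.0 [-0.6016  0.6866  1.7915] | 37.0 [ 0.2028 -0.055   2.5627] | 36.0 [-1.1203  0.5433  2.3747] | 35.0 [-0.1182 -0.246   2.2576] | 34.0 [-0.8989 -0.5642  3.6257] | 33.0 [-0.9567  0.6308  2.1218] | 32.0 [ 0.3833 -0.341   4.6642] | 31.0 [0.1115 0.6503 2.0146] | 30.0 [-0.3924  0.6516  2.011 ] | 29.0 [-1.2765  0.8759  2.4503] | 28.0 [0.0354 0.8744 2.395 ] | 27.0 [-0.7355  0.1959  2.4692] | 26.0 [-1.0115 -0.1433  1.7532] | 25.0 [ 0.246  -0.199   1.9023] | 24.0 [ 0.5787 -0.2922  2.1657] | 23.0 [ 0.1259 -0.7799  1.4947] | 22.0 [ 0.8575 -0.5768  2.2358] | 21.0 [-0.3079 -0.2207  2.2561] | 20.0 [ 0.1233 -0.2205  2.3014] | 19.0 [-1.0409 -2.1331  5.0603] | 18.7 [-1.6585 -1.9084  8.7847] | 18.4 [-2.3468 -0.9699 11.634 ] | chk [-2.6245 -0.9074 11.4897]
18.1 [-4.5418 -0.1527 14.7077] | chk [-3.9723 -0.8806 14.9127]
t 52.775
0.01809999999999997
```

```bash
python3 - <<'E'
from h import *
off=-.0008*BX+.0008*BY
arm.grip(.06); arm.move_l(pose(.095,off),feed=.12); arm.move_to(np.array([.42,.2,.25]),rot(BX)); arm.sleep(1.5)
im=arm.snapshot("scene"); im2=arm.snapshot("top"); print(arm.current_t(),arm.current_force())
c=np.zeros((480,800,3),np.uint8)
c[:,:500]=cv2.resize(im[165:261,265:365,::-1],(500,480),interpolation=cv2.INTER_CUBIC)
c[:300,500:]=cv2.resize(im2[160:220,240:300,::-1],(300,300),interpolation=cv2.INTER_CUBIC)
cv2.imwrite("pics/f.png",c)
E
```

```text
56.5583 [ 0.3488  0.0162 -0.2711]
```

View pics/f.png

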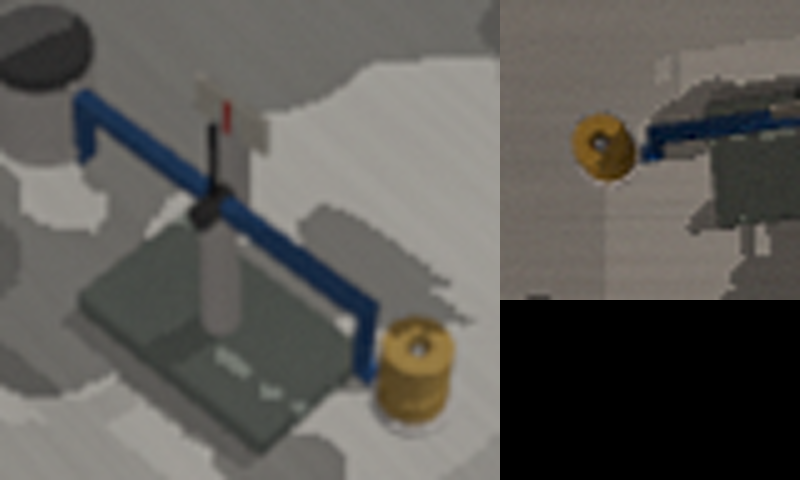

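```bash
python3 - <<'E'
from h import *
f=lambda p:(proj("scene",p)+.5-np.array([265,165]))*5-.5
D=.0033*BY-.0011*BX
for a in(-.07,-.035,0,.035,.07):
    r=lambda y,z,x=0:O+D+x*BX+(y*np.cos(a)+z*np.sin(a))*BY+(.122-y*np.sin(a)+z*np.cos(a))*Z
    print(a,"ringtop",f(r(.14,.004)),"seat",f(r(.14,-.042)),"bar ends",f(r(-.109,.006)),f(r(.109,.006)),"ptr",f(r(0,0)),f(r(0,.055)))
a=cv2.imread("pics/scene0.png")[165:261,265:365];cv2.imwrite("pics/f0.png",cv2.resize(a,(500,480),interpolation=cv2.INTER_CUBIC))
E
```

```text
-0.07 ringtop [419.3812 329.9186] seat [418.3545 387.2285] bar ends [82.8993 97.5937] [373.1517 295.7472] ptr [221.488  199.5061] [215.3136 126.1077]
-0.035 ringtop [419.3503 336.2565] seat [415.9794 391.4921] bar ends [82.5054 92.8765] [373.3968 300.8117] ptr [221.488  199.5061] [217.9562 127.8997]
0 ringtop [419.0619 342.3728] seat [413.3783 395.4793] bar ends [82.2732 88.2609] [373.4452 305.7196] ptr [221.488  199.5061] [220.6078 129.786 ]
0.035 ringtop [418.519  348.2609] seat [410.5574 399.1882] bar ends [82.2042 83.7525] [373.2982 310.465 ] ptr [221.488  199.5061] [223.2648 131.7642]
0.07 ringtop [417.7251 353.9146] seat [407.523  402.6171] bar ends [82.2997 79.3572] [372.9576 315.0428] ptr [221.488  199.5061] [225.9237 133.8317]
```

View pics/f0.png

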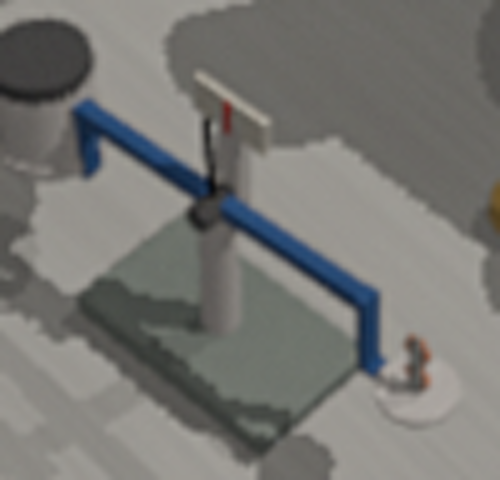

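The pointer tip has moved from x≈207 to 213 and the bar's end-to-end drop from 188 to 210 px. That fits a swing from the stop to level; the other stop would be about 11 px and 38 px. Both rings are stacked without a gap and the arm is clear, so I'm handing in.

```bash
python3 -c "
from rig import arm
arm.sign_off(); print(arm.current_t())"
```

```text
the job is handed in; nothing more can be done
the job is handed in; nothing more can be done
```

The spice tin weighs about 370 g, and it is now balanced by the 150 g and 220 g rings on the post. I handed the job in just after 56.6 s.

- **Weighing by feel:** pressing the post took about 3.5 N near level. A 370 g tin should take 3.63 N and a 320 g tin 3.14 N, so I chose 150 + 220. The lifted rings read about 1.4 N and 2.1 N, matching those two weights.
- **Seating:** the 150 went on first with 12.6 N, then the 220 on top with about 14.9 N. Each stopped at its expected height. The highest pan load I read was about 18.5 N including the weights, under the 22 N limit.
- **Last check:** the arm was clear, the rings were stacked without a visible gap, and the beam was within roughly 0.02 rad of level. This comes from how far the pointer and the bar moved in the picture.
- **What disagreed:** in the scene view the pointer tip appears about 14 px left of the red mark in the 5x crop. I took this as parallax, since the pointer stands in front of the dial, so the pointer on the mark was not confirmed directly. My first position for the post was also 2–3 mm off along the beam. I corrected it from a picture and from the side forces while pushing the first ring on.

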